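# Stow the red strut bush in a latching parts drawer

## Robot

A 7-joint arm with a two-finger parallel gripper is mounted at the origin on the work surface. World frame = base frame: x ahead of the robot, y to its left, z up, the work surface at z = 0. Lengths are in m, angles in rad, forces in N, time in s.
With the tool pointing down it reaches from about 0.425 to 0.925 m from the base axis. Payload 6.8 kg.
Tool frame: the origin (TCP) lies at the centre of the arm's flange, where the gripper is bolted on; the fingertips stand 173 mm ahead of it and the grasp point (between the pads) lies 155 mm ahead of it (finger_overhang is the distance from the TCP to the fingertips, in m); y points along the fingers, z is the direction in which the jaws open and shut, and the axes are right-handed (so a half turn about y gives the same grasp; the last joint's range is limited). The gripper opens to 85 mm and grips with 20 to 120 N. Pads are 22 mm wide; open, the fingers measure 114 mm over their backs; the gripper's body (76 mm by 85 mm) begins 54 mm behind the grasp point. The pads swing forward as they close: fully open they stand 13 mm farther back than shut.
Start: joints at [1.194, 0.477, 0.022, 1.555, -0.011, 1.109, -0.083], TCP at [0.179, -0.651, 0.405] pointing down, gripper open.
Joint ranges: [-2.96, 2.96], [-0.34, 2.1], [-1.41, 1.46], [0.24, 2.44], [-1.37, 4.51], [0.17, 1.92], [-2.96, 2.96]. Speed limits (rad/s): [2.39, 2.39, 3.14, 3.14, 3.14, 3.14, 3.14].

## Interface

Orientations are given as a rotation vector (axis times angle).
In Python, from bench import get_obs, grab_frame, hand_in, finger_overhang gives the robot as it stands. The module is installed in compiled form; this text tells all that it offers.
- The arm moves only by the shell command python3 -m jog 'ROWS' [FORCE]. ROWS is JSON, a list of rows, each a list of 3 entries, a list of its own where there are three numbers: the shift along the tool's x, y, z in cm, then the turn about the tool's y in rad, then the gripper command: -1 is fully open, 1 is shut, values between are in proportion. In form: [[[x, y, z], twist, gripper], ...]. A call has 1 to 10 rows; each row is the pose to reach, as a shift and turn from the pose commanded when the call began, along the tool's axes at that moment; what a row does not reach only later rows make up. A row lasts 1/8 s, in which the tool goes at most 62.5 mm and 10.7 degrees, less where a joint would pass 70% of its speed; a pose out of reach is approached as far as the arm can. A call with a gripper value outside its range is refused whole. The fingers move at their own pace and stop on an object; FORCE is the grip in N (left out, the last holds). Time passes only in rows, so rows that repeat a pose let the fingers close. It gives the time, the measured TCP pose, the force and the opening at its end, in the units of the state.
- get_obs(): the state, without advancing time (a new reading comes with each control period).
- grab_frame(name): name is "scene" or "top" or "wrist"; returns a dict with "image" (384x512x3 uint8, blue, green, red), "fx", "fy", "cx", "cy" (pixels), "origin" and "rotation" of the camera in the world. Camera axes: x right, y up, looking along -z (the intrinsics and any distortion apply to the point x, -y, -z); pixel columns grow to the right and rows downward; lengths in m; the calibration is good to about 2 mm. A picture is of the moment at which its call begins. There is no depth.
- hand_in(): hands the job in, once; it reports no verdict.
The state is a dict: "clock": time; "joints": joint angles; "qvel": joint speeds; "tau": joint torques, N m; "tcp_pos": TCP position; "orientation": TCP orientation; "contact_force": force on the tool from outside, world axes, zero at the start; "moment": the same for the moment, N m; "grip_width": finger opening in m.
Only numpy, scipy, OpenCV 4.12 (cv2) and the standard library are available. Lean on these libraries where they do the work, as an engineer would, in place of code of your own. Each camera call takes 0.05 s, during which the arm holds its last target.

## Task

Put the red strut bush away in the blue-fronted drawer: pull the drawer out by its handle, without yanking, until it meets its stop and latches there, and stand the bush upright in the long empty compartment behind the one that holds the small parts. Then press down the orange release tab on the drawer front, push the drawer fully home and let go. Leave the other two bushes where they are.

Things in the scene. Friction and masses are not known exactly. Their poses are not given: they have to be found in the camera images.
- unit_front (a point): Middle of the upper front edge of the fixed drawer unit (does not move with the drawer). Low grey steel drawer unit fixed on the bench, 300 deep (x) x 260 wide (y) x 100 high, with a 3 mm rubber mat on its top. The outer face of the blue drawer front stands 12 mm before this edge when home. Its x axis points level from the front into the unit, so the drawer opens along -x; its y axis points left as seen when facing the drawer.
- drawer (a joint): How far the drawer is out, m: 0 = fully home. The stop is adjustable, cannot be seen and differs every time: somewhere between 0.15 and 0.195. It is rigid: at it the drawer goes no further, however hard it is pulled. Within the last 4 mm before it the slide latches by itself; the latched drawer then has about 5 mm of play and cannot be pushed in. Sliding it takes about 3 to 5 N. A sprung tooth drags on the slide until the latch.
- handle (a point): Middle of the drawer's steel bar handle: a level bar 100 mm long along the unit's y, 12 mm thick, its axis 45 mm in front of the blue drawer front, 66 mm above the bench. The blue front is 12 mm thick, 254 wide, from 6 to 90 mm above the bench. The handle is on the left half of the front, its middle 50 mm left of the middle. Axes as unit_front; moves with the drawer.
- drawer_front (a point): Middle of the upper edge of the outer face of the blue drawer front; axes as unit_front; moves with the drawer. The centre of the floor of the long empty compartment lies 114.5 mm inward (x), 12 mm left (y) and 74 mm below it (16 mm above the bench). Inside, 75 (x) x 190 (y) mm; its x partitions rise to 60, its side walls to 71 mm above the bench. The bay before it holds small fixed parts.
- lever (a joint): Angle of the orange release lever, rad: 0 = tab up (latched), 0.15 = pressed right down, against a rigid limit. While the drawer is anywhere but at its stop the tab is held part-way down (about 0.08); it springs up to 0 when the drawer latches. To free the latched drawer it must be above about 0.085 until the drawer has moved in 10 mm; after that it may be let go. Pressing takes about 2 N at first and 6 N fully down.
- tab (a point): Top of the orange release tab, at the place to press: 19 mm in front of the outer face of the drawer front, on its right half (102 mm right of the middle), 54 mm above the bench when up; fully pressed it goes down 13.5 mm there. The tab is 24 mm wide (y), sticks 38 mm out of a slot in the front, and tilts about a hinge 91 mm behind this point. The drawer front above the slot (66 to 90 mm above the bench) can be pushed while pressing the tab.
- bush_red_mid (a point): Centre of the red metal flanged bush, half-way up, standing on its flange on the bench left of the drawer unit: 46 mm high overall, round flange 50 mm across and 10 mm high at the bottom, body 36 mm across above it; 0.12 kg or so. Its z axis is the bush's axis.
- bush_red: The same red bush; origin at the centre of its underside.
- bush_black_mid (a point): The same kind of bush in black, to be left alone; point half-way up.
- bush_silver_mid (a point): The same kind of bush in silver, to be left alone; point half-way up.
Not all that is in view belongs to the job. Several things have the shape of the bush_red; the one meant has the colours described above.

How it is judged:
By the outcome, as a careful person would: the job done as asked, in the order asked, and still so for the second after the job is handed in, with the robot touching nothing.
It also fails if it takes over 64 s, if anything falls off the work surface, if the arm or the gripper's body presses on something with over 40 N, if the wrist force passes 120 N, or if a joint passes its speed limit or range.

## Working session

There is one attempt and no reset: what is moved stays moved. The work goes in short steps, Python scripts to look and compute and a shell command to move; the robot and the scene stay as the last step left them, time stands still between calls to the robot, and variables do not carry over. Pictures are saved under pics/ and viewed, and the job is handed in when it is done.

```bash
mkdir -p pics; cat > h.py <<'E'
import numpy as np,cv2
from scipy.spatial.transform import Rotation as R
from bench import get_obs,grab_frame,finger_overhang
def ray(f,u,v):
    d=np.array([(u-f["cx"])/f["fx"],-(v-f["cy"])/f["fy"],-1.0])
    return np.array(f["origin"]),np.array(f["rotation"])@d
def plane(f,u,v,z):
    o,d=ray(f,u,v); return o+d*(z-o[2])/d[2]
def proj(f,p):
    c=np.array(f["rotation"]).T@(np.array(p)-np.array(f["origin"]))
    return f["cx"]+f["fx"]*c[0]/-c[2], f["cy"]-f["fy"]*c[1]/-c[2]
E
python3 - <<'E'
from h import *
o=get_obs()
for k,v in o.items(): print(k,np.round(v,4))
print(finger_overhang, R.from_rotvec(o["orientation"]).as_matrix().round(3))
for n in("scene","top","wrist"):
    f=grab_frame(n); cv2.imwrite(f"pics/{n}0.png",f["image"]); print(n,{k:np.round(v,3).tolist() if not isinstance(v,str) else v for k,v in f.items() if k!="image"})
E
```

```text
clock 0.0
joints [ 1.1939  0.4778  0.0224  1.5565 -0.0115  1.1093 -0.0831]
qvel [-0.0023  0.0009 -0.0002  0.0004 -0.0009  0.0018  0.0008]
tau [-1.30000e-03 -5.96445e+01  1.60710e+00 -2.81201e+01  1.24000e-02
  9.40000e-03 -0.00000e+00]
tcp_pos [ 0.1792 -0.6505  0.4037]
orientation [-0.2814  2.0798 -2.0761]
contact_force [ 0.1026  0.0901 -0.3661]
moment [-0.0433 -0.0058 -0.0497]
grip_width 0.0857
0.1734 [[-0.964 -0.001  0.266]
 [-0.266  0.002 -0.964]
 [ 0.    -1.    -0.002]]
scene {'fx': 434.735, 'fy': 434.735, 'cx': 249.862, 'cy': 190.737, 'origin': [1.029, -0.572, 0.584], 'rotation': [0.954, 0.321, 0.591]}
top {'fx': 426.995, 'fy': 426.995, 'cx': 255.443, 'cy': 196.153, 'origin': [0.477, 0.052, 1.011], 'rotation': [0.075, -0.094, -1.548]}
wrist {'fx': 270.593, 'fy': 270.593, 'cx': 251.98, 'cy': 190.143, 'origin': [0.256, -0.629, 0.374], 'rotation': [-0.27, 0.21, -1.29]}
```

```bash
sed -i 's/np.array(f\["rotation"\])/R.from_rotvec(f["rotation"]).as_matrix()/g' h.py; cat h.py | head -12
```

```text
import numpy as np,cv2
from scipy.spatial.transform import Rotation as R
from bench import get_obs,grab_frame,finger_overhang
def ray(f,u,v):
    d=np.array([(u-f["cx"])/f["fx"],-(v-f["cy"])/f["fy"],-1.0])
    return np.array(f["origin"]),R.from_rotvec(f["rotation"]).as_matrix()@d
def plane(f,u,v,z):
    o,d=ray(f,u,v); return o+d*(z-o[2])/d[2]
def proj(f,p):
    c=R.from_rotvec(f["rotation"]).as_matrix().T@(np.array(p)-np.array(f["origin"]))
    return f["cx"]+f["fx"]*c[0]/-c[2], f["cy"]-f["fy"]*c[1]/-c[2]
```

View pics/scene0.png

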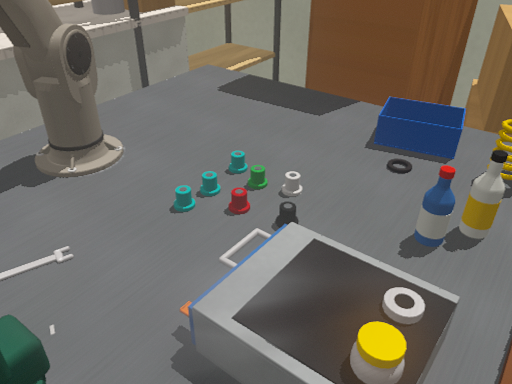

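View pics/top0.png

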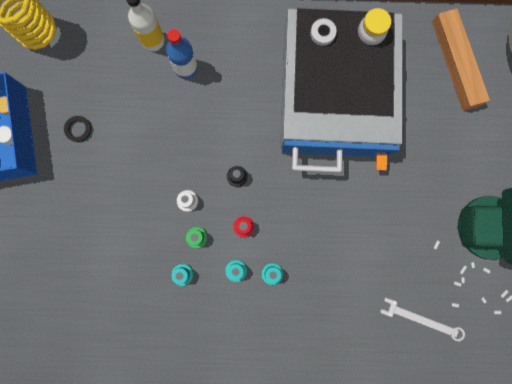

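View pics/wrist0.png

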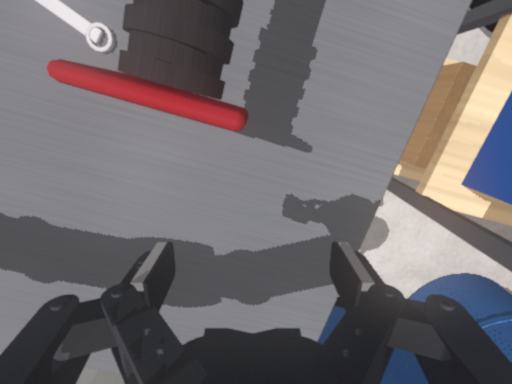

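```bash
python3 - <<'E'
from h import *
f=grab_frame("top");im=f["image"]
hsv=cv2.cvtColor(im,cv2.COLOR_BGR2HSV)
cv2.imwrite("pics/topcrop.png",cv2.resize(im[90:300,160:420],None,fx=3,fy=2.8,interpolation=cv2.INTER_CUBIC))
def blobs(m,name,z,amin=20):
    n,l,s,c=cv2.connectedComponentsWithStats(m.astype(np.uint8))
    for i in range(1,n):
        if s[i,4]>=amin: print(name,s[i],c[i].round(1),plane(f,*c[i],z).round(4))
H,S,V=hsv[...,0],hsv[...,1],hsv[...,2]
blobs(((H<8)|(H>172))&(S>120)&(V>60),"red",.046)
blobs((H>=8)&(H<16)&(S>150)&(V>120),"orange",.054)
blobs((H>105)&(H<125)&(S>130)&(V>70),"blue",.09)
# blue front: rotated rect
m=((H>105)&(H<125)&(S>120)&(V>60)).astype(np.uint8); m[:, :270]=0;m[:130]=0;m[165:]=0
ys,xs=np.nonzero(m)
r=cv2.minAreaRect(np.c_[xs,ys].astype(np.float32)); print(r,cv2.boxPoints(r).round(1).tolist())
# handle
m=((S<60)&(V>140)).astype(np.uint8); m[:155]=0;m[178:]=0;m[:,:285]=0;m[:,350:]=0
ys,xs=np.nonzero(m); print("handle",xs.min(),xs.max(),ys.min(),ys.max())
for x in range(296,345,6): print(x,np.nonzero(m[:,x])[0].tolist())
E
```

```text
red [167  29  14  15 164] [173.6  35.9] [0.958  0.2424 0.046 ]
red [233 216  21  22 303] [243.2 226.4] [0.5124 0.0674 0.046 ]
orange [376 154  11  17 156] [381.  161.7] [ 0.6663 -0.2436  0.054 ]
blue [166  38  26  27 473] [179.5  52. ] [0.8984 0.2191 0.09  ]
blue [182  71  14   8  26] [189.9  75.3] [0.8449 0.1937 0.09  ]
blue [   0   72   37  109 2730] [ 16.2 132.2] [0.7058 0.5679 0.09  ]
blue [ 282  140  118   17 1057] [340.2 148.4] [ 0.6868 -0.1425  0.09  ]
((340.4612121582031, 148.38290405273438), (116.93104553222656, 13.283875465393066), 2.516875743865967) [[281.79998779296875, 152.5], [282.29998779296875, 139.1999969482422], [399.20001220703125, 144.3000030517578], [398.6000061035156, 157.60000610351562]]
handle 292 341 155 171
296 [155, 156, 157, 158, 159, 160, 161, 162, 163, 164, 165, 166, 167, 168, 169]
302 [165, 166, 167, 168, 169, 170]
308 [165, 166, 167, 168, 169, 170]
314 [166, 167, 168, 169, 170]
320 [166, 167, 168, 169, 170]
326 [166, 167, 168, 169, 170, 171]
332 [166, 167, 168, 169, 170, 171]
338 [155, 156, 157, 158, 159, 160, 161, 162, 163, 164, 165, 166, 167, 168, 169, 170, 171]
344 []
```

View pics/topcrop.png

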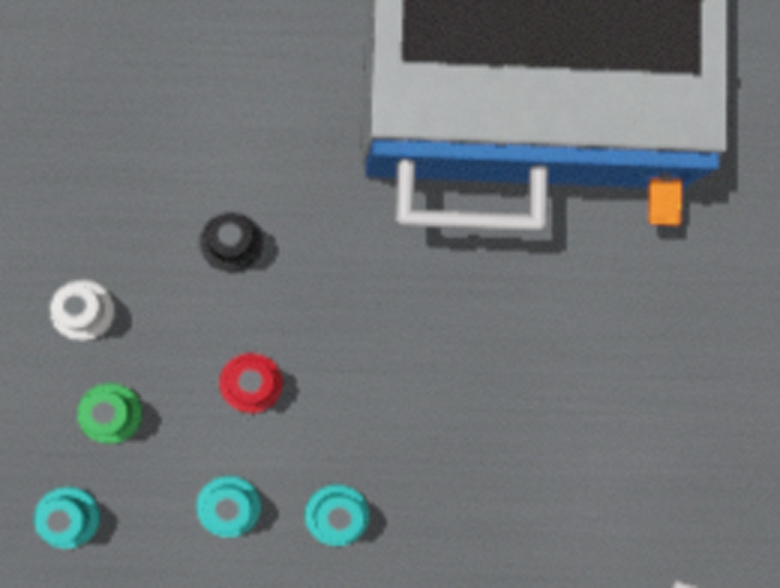

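```bash
python3 - <<'E'
from h import *
f=grab_frame("top");im=f["image"];s=grab_frame("scene");si=s["image"]
# handle bar centreline fit, sub-pixel by intensity
g=im.astype(float).min(2)
xs=np.arange(300,337);yc=[]
for x in xs:
    c=g[160:176,x]-g[176:178,x].mean(); c=np.clip(c,0,None);c[c<c.max()*.4]=0
    yc.append((c*np.arange(160,176)).sum()/c.sum())
p=np.polyfit(xs,yc,1);print(p)
a=plane(f,292,np.polyval(p,292),.072);b=plane(f,342.5,np.polyval(p,342.5),.072)
print("bar ends",a.round(4),b.round(4),"mid",((a+b)/2).round(4),"len",np.linalg.norm(a-b),"yaw",np.degrees(np.arctan2(-(a-b)[0],(a-b)[1])))
# front top outer edge of unit boundary: blue top row per column -> back edge z~.09..0.1
hsv=cv2.cvtColor(im,cv2.COLOR_BGR2HSV)
m=(hsv[...,0]>105)&(hsv[...,0]<125)&(hsv[...,1]>120)
e=[(x,np.nonzero(m[135:165,x])[0].min()+135-.5) for x in range(285,397)]
e=np.array(e);q=np.polyfit(e[:,0],e[:,1],1)
A=plane(f,282,np.polyval(q,282),.1);B=plane(f,400,np.polyval(q,400),.1)
print("unit front edge",A.round(4),B.round(4),np.degrees(np.arctan2(-(A-B)[0],(A-B)[1])), ((A+B)/2).round(4))
mid=(a+b)/2
for z in(.06,.066,.072): print("handle mid in scene",np.round(proj(s,[mid[0],mid[1],z]),1), np.round(proj(s,[a[0],a[1],z]),1),np.round(proj(s,[b[0],b[1],z]),1))
cv2.imwrite("pics/sc.png",cv2.resize(si[140:340,150:350],None,fx=3,fy=3,interpolation=cv2.INTER_CUBIC))
E
```

```text
[3.28087359e-02 1.57551834e+02]
bar ends [ 0.6457 -0.0386  0.072 ] [ 0.6445 -0.1515  0.072 ] mid [ 0.6451 -0.0951  0.072 ] len 0.11292397893808029 yaw -0.5703526713403633
unit front edge [ 0.7009 -0.0134  0.1   ] [ 0.6961 -0.2714  0.1   ] -1.0539355999360727 [ 0.6985 -0.1424  0.1   ]
handle mid in scene [239.8 246.4] [258.1 231.1] [219.6 263.1]
handle mid in scene [239.7 243.9] [258.1 228.7] [219.5 260.6]
handle mid in scene [239.7 241.3] [258.2 226.2] [219.4 258. ]
```

View pics/sc.png

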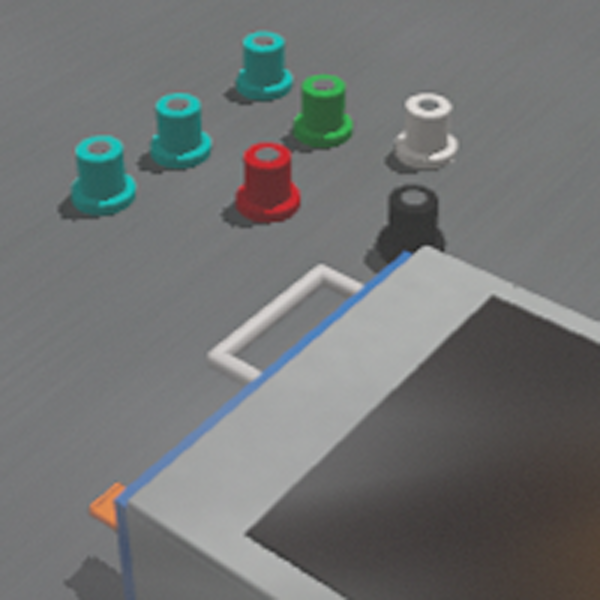

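```bash
cat >> h.py <<'E'
def togo(p,jaw_yaw_deg):
    "print shift in tool axes (cm) and twist to reach TCP p with tool z at world yaw"
    o=get_obs();M=R.from_rotvec(o["orientation"]).as_matrix()
    d=M.T@(np.array(p)-o["tcp_pos"])*100
    y=np.degrees(np.arctan2(M[1,2],M[0,2]))
    t=-((jaw_yaw_deg-y+180)%360-180)
    print("shift cm",d.round(2),"twist",round(np.radians(t),4),"jawyaw",y.round(2),"tilt",M[:,1].round(4),"pos",np.round(o["tcp_pos"],4),"F",np.round(o["contact_force"],1),"w",round(float(o["grip_width"]),4),"t",o["clock"])
E
python3 -c "
from h import *
togo([.645,-.094,.40],-1.05)"
```

```text
shift cm [-59.69   0.46 -41.3 ] twist -1.2837 jawyaw -74.6 tilt [-2.e-04  6.e-04 -1.e+00] pos [ 0.1793 -0.6507  0.4043] F [-0.2 -0.2  0.8] w 0.0857 t 0.3
```

```bash
python3 -m jog '[[[-59.7,0.5,-41.3],-1.284,-1],[[-59.7,0.5,-41.3],-1.284,-1],[[-59.7,0.5,-41.3],-1.284,0],[[-59.7,0.5,-41.3],-1.284,0.06],[[-59.7,0.5,-41.3],-1.284,0.06],[[-59.7,0.5,-41.3],-1.284,0.06],[[-59.7,0.5,-41.3],-1.284,0.06],[[-59.7,0.5,-41.3],-1.284,0.06],[[-59.7,0.5,-41.3],-1.284,0.06],[[-59.7,0.5,-41.3],-1.284,0.06]]' 40; python3 -c "
from h import *
togo([.645,-.094,.30],-1.05);print(get_obs()['joints'].round(2))"
```

```text
clock: 1.55
tcp_pos: [0.5814, -0.1701, 0.4006]
orientation: [-1.2, 1.222, -1.223]
contact_force: [0.8, -0.5, 0.2]
grip_width: 0.0401
shift cm [-7.73 10.06  6.21] twist -0.0003 jawyaw -1.07 tilt [ 4.e-04 -5.e-04 -1.e+00] pos [ 0.5814 -0.1701  0.4006] F [ 0.8 -0.5  0.2] w 0.0401 t 1.55
[ 0.52  0.4  -0.45  1.71  0.2   1.07 -0.  ]
```

```bash
python3 -m jog '[[[-7.7,5,6.2],0,0.06],[[-7.7,11.5,6.2],0,0.06],[[-7.7,11.5,6.2],0,0.06],[[-7.7,11.5,6.2],0,0.06],[[-7.7,11.5,6.2],0,0.06]]'; python3 - <<'E'
from h import *
togo([.645,-.094,.221],-1.05)
f=grab_frame("wrist");cv2.imwrite("pics/w1.png",f["image"])
f=grab_frame("top");cv2.imwrite("pics/t1.png",cv2.resize(f["image"][60:260,220:420],None,fx=3,fy=3))
E
```

```text
clock: 2.17
tcp_pos: [0.644, -0.0965, 0.2868]
orientation: [-1.2, 1.222, -1.224]
contact_force: [0.9, 0.1, 0.3]
grip_width: 0.0402
shift cm [-0.26  6.58  0.09] twist -0.0007 jawyaw -1.09 tilt [ 1.5e-03 -8.0e-04 -1.0e+00] pos [ 0.644  -0.0965  0.2868] F [0.9 0.1 0.3] w 0.0402 t 2.175
```

View pics/w1.png

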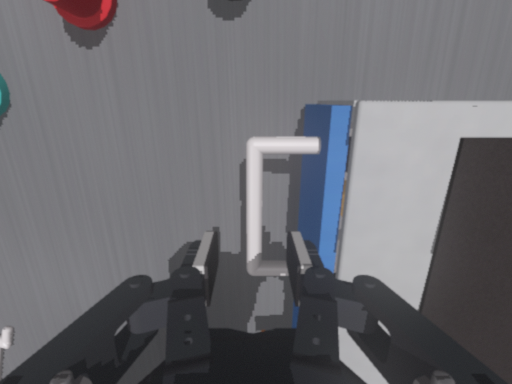

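```bash
python3 - <<'E'
from h import *
f=grab_frame("wrist")
print(proj(f,[.645,-.094,.066]))
for u,v in((254,145),(254,268),(254,205)): print(plane(f,u,v,.072).round(4))
E
python3 -m jog '[[[-0.2,3,0.1],0,0.06],[[-0.2,6.6,0.1],0,0.06],[[-0.2,6.6,0.1],0,0.06],[[-0.2,6.6,0.1],0,0.06]]'
```

```text
(np.float64(253.55024385827525), np.float64(207.81725414016813))
[ 0.6461 -0.0454  0.072 ]
[ 0.6444 -0.1431  0.072 ]
[ 0.6454 -0.0894  0.072 ]
clock: 2.82
tcp_pos: [0.6451, -0.0942, 0.2207]
orientation: [-1.199, 1.222, -1.224]
contact_force: [1.3, -0.3, -0.4]
grip_width: 0.0404
```

Projected handle point lands at (254,208), the bar's middle. Close.

```bash
python3 -m jog '[[[0,0,0],0,0.5],[[0,0,0],0,1],[[0,0,0],0,1],[[0,0,0],0,1],[[0,0,0],0,1],[[0,0,0],0,1]]' 60
python3 -m jog '[[[0,0,-0.2],0,1],[[0,0,-0.5],0,1],[[0,0,-1],0,1],[[0,0,-1.5],0,1],[[0,0,-2],0,1]]'
python3 -c "
from h import *
togo([.645,-.094,.221],-1.05)"
```

```text
clock: 3.58
tcp_pos: [0.6453, -0.0938, 0.2206]
orientation: [-1.2, 1.221, -1.224]
contact_force: [-1.1, -0.3, 6.1]
grip_width: 0.0099
clock: 4.2
tcp_pos: [0.6256, -0.0934, 0.2206]
orientation: [-1.198, 1.22, -1.225]
contact_force: [4.3, -1.5, 7.1]
grip_width: 0.0099
shift cm [ 0.02 -0.04  1.94] twist 0.0001 jawyaw -1.04 tilt [ 3.6e-03 -3.0e-04 -1.0e+00] pos [ 0.6256 -0.0934  0.2206] F [ 4.3 -1.5  7.1] w 0.0099 t 4.2
```

```bash
python3 -m jog '[[[0,0,-0.4],0,1],[[0,0,-1],0,1],[[0,0,-1.7],0,1],[[0,0,-2.4],0,1],[[0,0,-3.1],0,1],[[0,0,-3.8],0,1],[[0,0,-4.5],0,1],[[0,0,-5.2],0,1],[[0,0,-5.7],0,1],[[0,0,-6],0,1]]'
python3 -m jog '[[[0,0,-0.4],0,1],[[0,0,-1],0,1],[[0,0,-1.7],0,1],[[0,0,-2.4],0,1],[[0,0,-3.1],0,1],[[0,0,-3.8],0,1],[[0,0,-4.5],0,1],[[0,0,-5.2],0,1],[[0,0,-5.7],0,1],[[0,0,-6],0,1]]'
python3 - <<'E'
from h import *
togo([.645,-.094,.221],-1.05)
f=grab_frame("top");cv2.imwrite("pics/t2.png",cv2.resize(f["image"][60:260,220:420],None,fx=3,fy=3))
f=grab_frame("scene");cv2.imwrite("pics/s2.png",f["image"])
E
```

```text
clock: 5.45
tcp_pos: [0.5656, -0.0922, 0.2205]
orientation: [-1.198, 1.22, -1.224]
contact_force: [4.8, -0.3, 5.6]
grip_width: 0.0096
clock: 6.7
tcp_pos: [0.5058, -0.091, 0.2205]
orientation: [-1.198, 1.22, -1.224]
contact_force: [5.1, -1.1, 7.4]
grip_width: 0.0101
shift cm [ 0.05  0.   13.93] twist 0.0003 jawyaw -1.03 tilt [ 3.7e-03 -1.0e-04 -1.0e+00] pos [ 0.5058 -0.091   0.2205] F [ 5.1 -1.1  7.4] w 0.0101 t 6.7
```

View pics/t2.png

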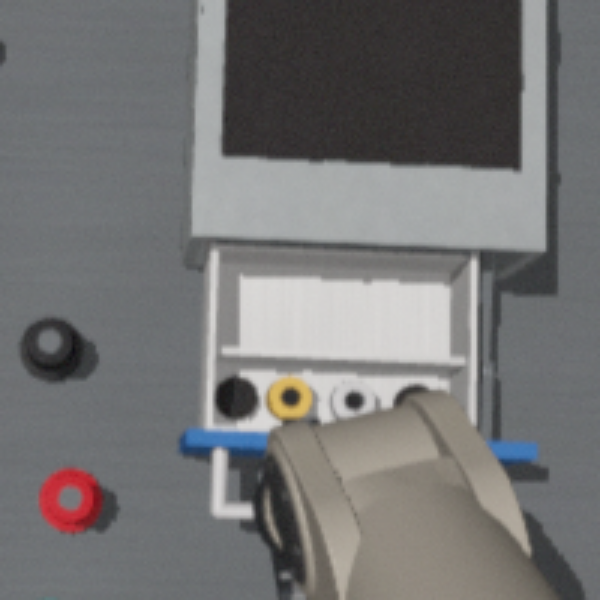

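View pics/s2.png

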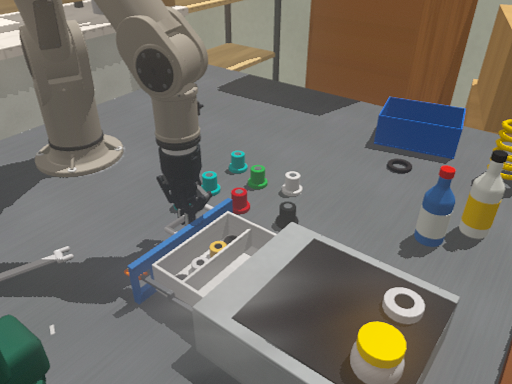

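```bash
python3 -m jog '[[[0,0,-0.2],0,1],[[0,0,-0.4],0,1],[[0,0,-0.6],0,1],[[0,0,-0.8],0,1],[[0,0,-1],0,1]]'
python3 -m jog '[[[0,0,-0.2],0,1],[[0,0,-0.4],0,1],[[0,0,-0.6],0,1]]'
python3 -m jog '[[[0,0,-0.2],0,1],[[0,0,-0.4],0,1],[[0,0,-0.6],0,1]]'
```

```text
clock: 7.42
tcp_pos: [0.496, -0.0908, 0.2205]
orientation: [-1.198, 1.22, -1.224]
contact_force: [3.8, -0.7, 6.8]
grip_width: 0.0099
clock: 7.8
tcp_pos: [0.4899, -0.0907, 0.2205]
orientation: [-1.198, 1.22, -1.224]
contact_force: [3.4, -0.4, 8.8]
grip_width: 0.0098
clock: 8.18
tcp_pos: [0.4839, -0.0906, 0.2205]
orientation: [-1.198, 1.22, -1.224]
contact_force: [3.7, 0.1, 8.2]
grip_width: 0.0102
```

```bash
for i in 1; do :; done; python3 -m jog '[[[0,0,-0.2],0,1],[[0,0,-0.4],0,1]]'
python3 -m jog '[[[0,0,-0.2],0,1],[[0,0,-0.4],0,1]]'
python3 -m jog '[[[0,0,-0.2],0,1],[[0,0,-0.4],0,1]]'
```

```text
clock: 8.43
tcp_pos: [0.4798, -0.0904, 0.2204]
orientation: [-1.198, 1.22, -1.224]
contact_force: [1.6, 0.1, 10.0]
grip_width: 0.0099
clock: 8.68
tcp_pos: [0.4761, -0.0904, 0.2205]
orientation: [-1.197, 1.219, -1.224]
contact_force: [8.3, -0.5, 1.4]
grip_width: 0.0098
clock: 8.93
tcp_pos: [0.4747, -0.0905, 0.2206]
orientation: [-1.191, 1.214, -1.227]
contact_force: [20.8, -1.8, -13.9]
grip_width: 0.0099
```

```bash
python3 -m jog '[[[0,0,0.3],0,1],[[0,0,0.6],0,1],[[0,0,0.6],0,1]]'
python3 -m jog '[[[0,0,0.2],0,1],[[0,0,0.4],0,1]]'
python3 -m jog '[[[0,0,0.2],0,1],[[0,0,0.2],0,1]]'
```

```text
clock: 9.3
tcp_pos: [0.4773, -0.0904, 0.2204]
orientation: [-1.2, 1.221, -1.223]
contact_force: [0.5, -0.4, 13.2]
grip_width: 0.0099
clock: 9.55
tcp_pos: [0.4807, -0.0904, 0.2204]
orientation: [-1.201, 1.222, -1.223]
contact_force: [-2.3, 0.6, 16.6]
grip_width: 0.0099
clock: 9.8
tcp_pos: [0.4822, -0.0904, 0.2204]
orientation: [-1.202, 1.223, -1.222]
contact_force: [-4.6, 0.7, 17.9]
grip_width: 0.0096
```

```bash
python3 -m jog '[[[0,0,0.2],0,1],[[0,0,0.3],0,1]]'
python3 - <<'E'
from h import *
togo([.645,-.094,.221],-1.05)
s=grab_frame("scene");cv2.imwrite("pics/s3.png",cv2.resize(s["image"][180:320,90:290],None,fx=4,fy=4,interpolation=cv2.INTER_CUBIC))
E
```

```text
clock: 10.05
tcp_pos: [0.4833, -0.0903, 0.2203]
orientation: [-1.207, 1.227, -1.22]
contact_force: [-15.9, 1.8, 32.2]
grip_width: 0.0099
shift cm [ 0.08 -0.19 16.17] twist 0.0003 jawyaw -1.03 tilt [-0.0073 -0.0015 -1.    ] pos [ 0.4833 -0.0903  0.2203] F [-15.9   1.8  32.2] w 0.0099 t 10.05
```

View pics/s3.png

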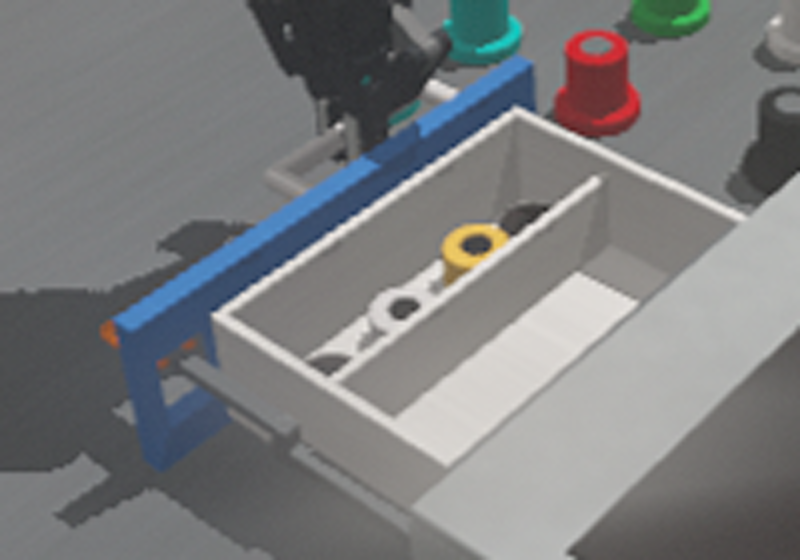

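```bash
python3 -m jog '[[[0,0,-0.3],0,1],[[0,0,-0.5],0,1],[[0,0,-0.5],0,1]]'
python3 -m jog '[[[0,0,0],0,0.06],[[0,0,0],0,0.06],[[0,0,0],0,0.06],[[0,0,0],0,0.06],[[0,-4,0],0,0.06],[[0,-9,0],0,0.06],[[0,-10,0],0,0.06],[[0,-10,0],0,-0.5]]'
python3 - <<'E'
from h import *
togo([.512,.067,.30],90)
s=grab_frame("scene");cv2.imwrite("pics/s4.png",cv2.resize(s["image"][180:320,90:290],None,fx=4,fy=4,interpolation=cv2.INTER_CUBIC))
f=grab_frame("top");cv2.imwrite("pics/t4.png",f["image"])
E
```

```text
clock: 10.48
tcp_pos: [0.4812, -0.0905, 0.2204]
orientation: [-1.2, 1.221, -1.223]
contact_force: [0.0, -0.4, 13.1]
grip_width: 0.0101
clock: 11.48
tcp_pos: [0.4807, -0.0908, 0.3197]
orientation: [-1.2, 1.222, -1.224]
contact_force: [-0.4, 0.4, 0.1]
grip_width: 0.057
shift cm [-15.84   1.96   2.83] twist -1.5892 jawyaw -1.05 tilt [ 9.e-04 -6.e-04 -1.e+00] pos [ 0.4807 -0.0908  0.3197] F [-0.4  0.4  0.1] w 0.057 t 11.475
```

View pics/t4.png

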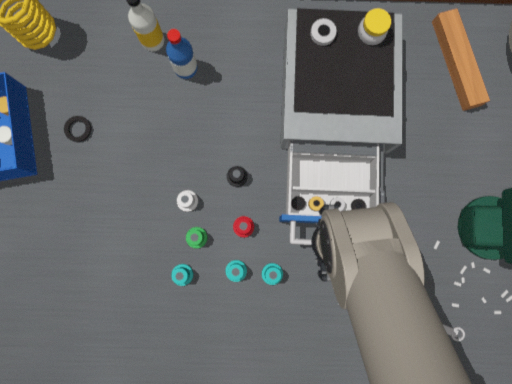

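View pics/s4.png

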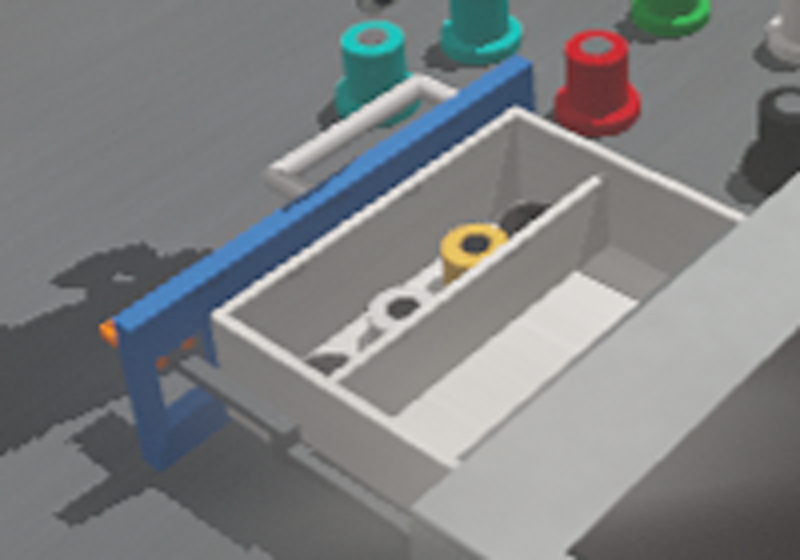

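```bash
python3 - <<'E'
from h import *
s=grab_frame("scene");t=grab_frame("top")
o1,d1=ray(t,243.3,226.1);o2,d2=ray(s,239.3,191.3)
A=np.c_[d1,-d2];k=np.linalg.lstsq(A,o2-o1,rcond=None)[0];print((o1+k[0]*d1).round(4),(o2+k[1]*d2).round(4))
togo([.5124,.0674,.28],88.95);print(get_obs()["joints"].round(2))
E
python3 -m jog '[[[-15.8,2,3.2],-1.571,-1],[[-15.8,2,3.2],-1.571,-1],[[-15.8,2,3.2],-1.571,-1],[[-15.8,2,3.2],-1.571,-1],[[-15.8,2,3.2],-1.571,-1],[[-15.8,2,3.2],-1.571,-1],[[-15.8,2,3.2],-1.571,-1],[[-15.8,4,3.2],-1.571,-1],[[-15.8,4,3.2],-1.571,-1],[[-15.8,4,3.2],-1.571,-1]]'
python3 - <<'E'
from h import *
togo([.5124,.0674,.188],88.95)
f=grab_frame("wrist");cv2.imwrite("pics/w5.png",f["image"])
m=cv2.cvtColor(f["image"],cv2.COLOR_BGR2HSV);m=((m[...,0]<8)|(m[...,0]>172))&(m[...,1]>120)&(m[...,2]>60)
n,l,st,c=cv2.connectedComponentsWithStats(m.astype(np.uint8));
for i in range(1,n):
  if st[i,4]>50: print(st[i],c[i])
print(proj(f,[.5124,.0674,.046]),proj(f,[.5124,.0674,.0]))
E
```

```text
[0.5132 0.0673 0.0437] [0.5149 0.0687 0.0438]
shift cm [-15.86   3.8    2.94] twist -1.5704 jawyaw -1.03 tilt [-2.6e-03  5.0e-04 -1.0e+00] pos [ 0.4802 -0.0907  0.318 ] F [ 0.4  0.2 -0.1] w 0.0638 t 11.675
[ 0.48  0.33 -0.5   2.05  0.21  0.82 -0.16]
clock: 12.92
tcp_pos: [0.5153, 0.0666, 0.2782]
orientation: [-1.57, 0.016, -0.013]
contact_force: [-0.0, -1.1, 0.3]
grip_width: 0.0852
shift cm [-0.27  9.02  0.07] twist -0.0001 jawyaw 88.94 tilt [-2.4e-03  7.0e-04 -1.0e+00] pos [0.5153 0.0666 0.2782] F [-0.  -1.1  0.3] w 0.0852 t 12.925
[ 226  165   53   61 2126] [252.07714017 192.05315146]
(np.float64(252.86098140572108), np.float64(204.8982963541732)) (np.float64(252.63605632608164), np.float64(187.5413319622246))
```

View pics/w5.png

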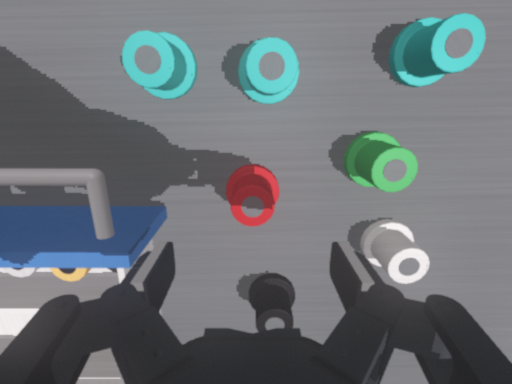

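```bash
python3 -m jog '[[[-0.3,4,0.1],0,-1],[[-0.3,7,0.1],0,-1],[[-0.3,9,0.1],0,-1],[[-0.3,9,0.1],0,-1],[[-0.3,9,0.1],0,-0.2],[[-0.3,9,0.1],0,0.3],[[-0.3,9,0.1],0,1],[[-0.3,9,0.1],0,1],[[-0.3,9,0.1],0,1],[[-0.3,9,0.1],0,1]]' 40
python3 - <<'E'
from h import *
togo([.5124,.0674,.30],88.95)
E
```

```text
clock: 14.22
tcp_pos: [0.5131, 0.0679, 0.1903]
orientation: [-1.571, 0.013, -0.015]
contact_force: [-0.1, -1.6, 5.2]
grip_width: 0.0347
shift cm [ -0.05 -10.97  -0.05] twist 0.0002 jawyaw 88.96 tilt [ 1.6e-03 -2.0e-04 -1.0e+00] pos [0.5131 0.0679 0.1903] F [-0.1 -1.6  5.2] w 0.0347 t 14.225
```

```bash
python3 -m jog '[[[0,-3,0],0,1],[[0,-8,0],0,1],[[0,-12,0],0,1],[[0,-12,0],0,1]]'
python3 - <<'E'
from h import *
f=grab_frame("top");cv2.imwrite("pics/t6.png",cv2.resize(f["image"][120:260,260:400],None,fx=4,fy=4,interpolation=cv2.INTER_CUBIC))
togo([.638,-.131,.31],88.95)
for p in([.638,-.131,.016],[.638-.0375,-.131,.06],[.638+.0375,-.131,.06]):
  u,v=proj(f,p);print((u-260)*4,(v-120)*4)
f=grab_frame("wrist");cv2.imwrite("pics/w6.png",f["image"])
E
```

```text
clock: 14.72
tcp_pos: [0.5136, 0.0682, 0.3125]
orientation: [-1.57, 0.01, -0.019]
contact_force: [0.4, 0.2, -0.9]
grip_width: 0.0347
shift cm [ 12.87   0.1  -19.63] twist -0.0001 jawyaw 88.95 tilt [ 2.9e-03 -4.0e-04 -1.0e+00] pos [0.5129 0.0677 0.3106] F [-0.6  0.6 -1.8] w 0.0344 t 14.775
274.8393111968121 221.5508965512264
289.09255344976145 275.28074771052843
289.2804258803949 144.05994688656256
```

View pics/t6.png

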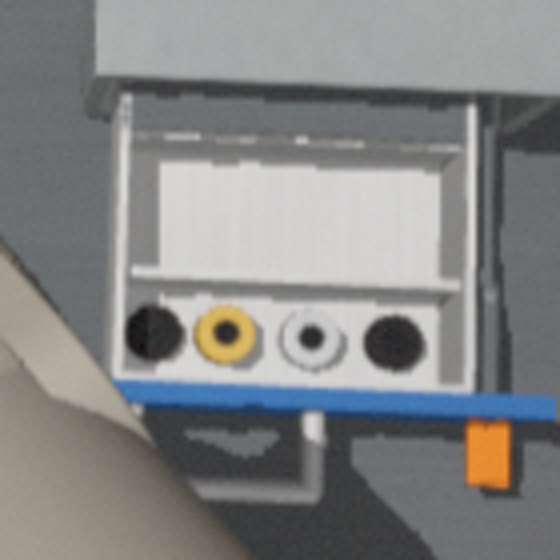

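View pics/w6.png

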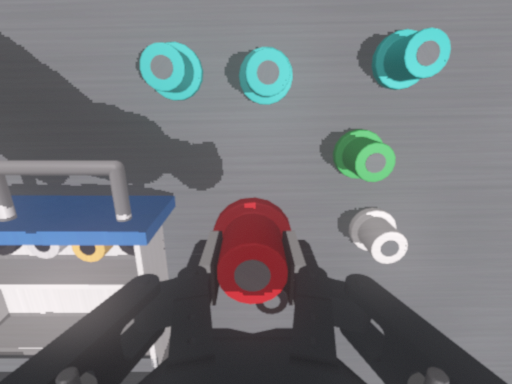

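```bash
python3 -m jog '[[[4,0.1,-6],0,1],[[8,0.1,-12],0,1],[[12.9,0.1,-19.7],0,1],[[12.9,0.1,-19.7],0,1],[[12.9,0.1,-19.7],0,1],[[12.9,0.1,-19.7],0,1],[[12.9,0.1,-19.7],0,1]]'
python3 - <<'E'
from h import *
togo([.638,-.132,.212],88.95)
f=grab_frame("wrist");cv2.imwrite("pics/w7.png",f["image"])
f=grab_frame("scene");cv2.imwrite("pics/s7.png",f["image"])
E
```

```text
clock: 15.7
tcp_pos: [0.6375, -0.1297, 0.3078]
orientation: [-1.57, 0.013, -0.011]
contact_force: [0.1, 0.4, -1.3]
grip_width: 0.0344
shift cm [ 0.06  9.58 -0.23] twist 0.0032 jawyaw 89.13 tilt [-1.4e-03  6.0e-04 -1.0e+00] pos [ 0.6375 -0.1297  0.3078] F [ 0.1  0.4 -1.3] w 0.0344 t 15.7
```

View pics/w7.png

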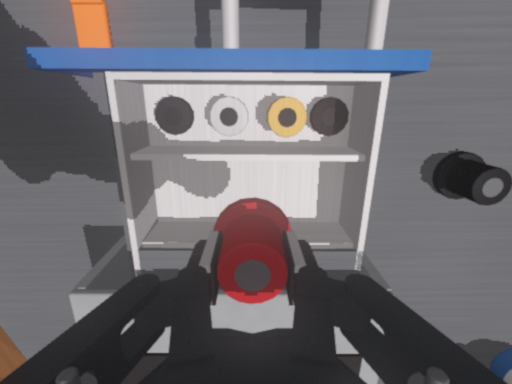

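View pics/s7.png

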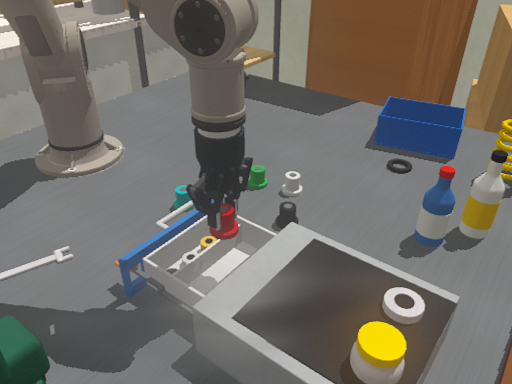

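```bash
python3 - <<'E'
from h import *
f=grab_frame("wrist")
for u,v in((250,159),(330,241),(180,241),(135,155),(365,155)): print(u,v,plane(f,u,v,.06).round(4))
print(plane(f,235,220,.016),plane(f,235,164,.016))
E
```

```text
250 159 [ 0.6013 -0.1312  0.06  ]
330 241 [ 0.6777 -0.0602  0.06  ]
180 241 [ 0.6755 -0.1958  0.06  ]
135 155 [ 0.5965 -0.2246  0.06  ]
365 155 [ 0.5995 -0.0375  0.06  ]
[ 0.67560218 -0.14865375  0.016     ] [ 0.615174   -0.14652464  0.016     ]
```

```bash
python3 -m jog '[[[0.1,3,-0.2],0,1],[[0.1,6,-0.2],0,1],[[0.1,8.5,-0.2],0,1],[[0.1,9.6,-0.2],0,1],[[0.1,9.6,-0.2],0,1]]'
python3 -m jog '[[[0,0.2,0],0,1],[[0,0.4,0],0,1],[[0,0.5,0],0,1]]'
```

```text
clock: 16.48
tcp_pos: [0.639, -0.1333, 0.212]
orientation: [-1.571, 0.014, -0.013]
contact_force: [-0.6, -0.9, -0.3]
grip_width: 0.0348
clock: 16.85
tcp_pos: [0.6392, -0.1336, 0.2078]
orientation: [-1.571, 0.014, -0.015]
contact_force: [-0.6, 0.7, -0.8]
grip_width: 0.0345
```

```bash
python3 -m jog '[[[0,0.1,0],0,1],[[0,0.2,0],0,1]]'
python3 -m jog '[[[0,0.1,0],0,1],[[0,0.1,0],0,1]]'
```

```text
clock: 17.1
tcp_pos: [0.6394, -0.1335, 0.2064]
orientation: [-1.571, 0.013, -0.015]
contact_force: [-3.5, -0.5, 10.1]
grip_width: 0.0346
clock: 17.35
tcp_pos: [0.6395, -0.1334, 0.2063]
orientation: [-1.572, 0.013, -0.015]
contact_force: [-4.8, -0.8, 12.6]
grip_width: 0.0349
```

Contact at the expected height (.206). Release gently and rise.

```bash
python3 -m jog '[[[0,-0.1,0],0,0.1],[[0,-0.1,0],0,-0.1],[[0,-0.1,0],0,-0.3],[[0,-0.1,0],0,-0.3],[[0,-1,0],0,-0.3],[[0,-4,0],0,-0.3],[[0,-9,0],0,-0.3],[[0,-11,0],0,-0.3],[[0,-11,0],0,0.5]]'
python3 - <<'E'
from h import *
togo([.5,-.24,.32],88.95)
f=grab_frame("wrist");cv2.imwrite("pics/w8.png",f["image"])
f=grab_frame("scene");cv2.imwrite("pics/s8.png",cv2.resize(f["image"][180:320,90:290],None,fx=4,fy=4,interpolation=cv2.INTER_CUBIC))
E
```

```text
clock: 18.48
tcp_pos: [0.6396, -0.1334, 0.3162]
orientation: [-1.572, 0.012, -0.017]
contact_force: [0.2, -0.9, -0.7]
grip_width: 0.0385
shift cm [-13.76  -0.41 -10.91] twist 0.0004 jawyaw 88.97 tilt [ 3.2e-03 -8.0e-04 -1.0e+00] pos [ 0.6396 -0.1334  0.3162] F [ 0.2 -0.9 -0.7] w 0.0385 t 18.475
```

View pics/w8.png

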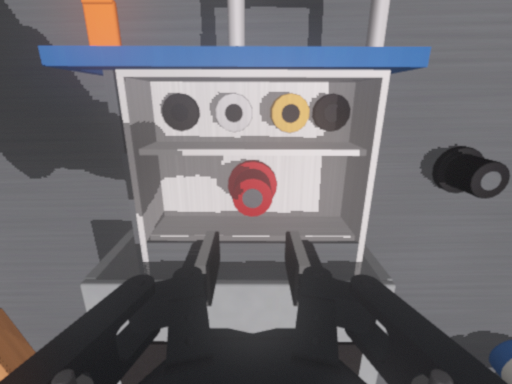

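View pics/s8.png

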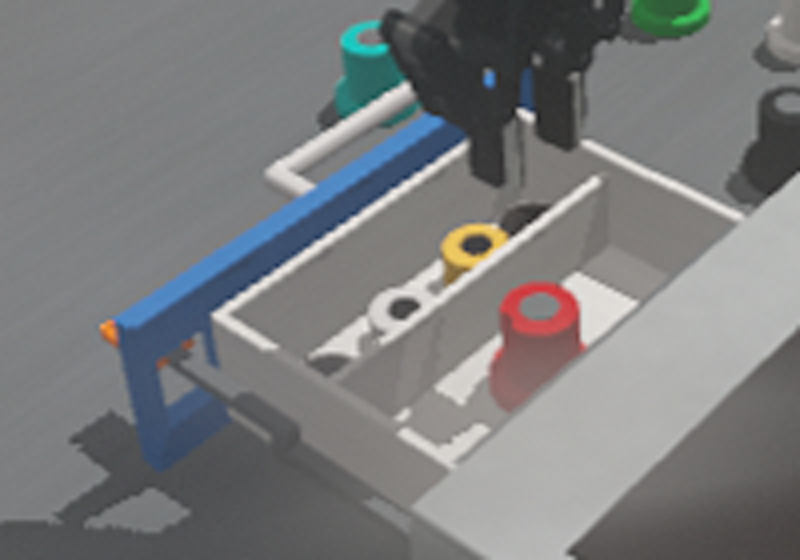

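```bash
python3 - <<'E'
from h import *
for n,z in(("top",.054),("wrist",.054),("scene",.054)):
    f=grab_frame(n);h=cv2.cvtColor(f["image"],cv2.COLOR_BGR2HSV)
    m=(h[...,0]>=6)&(h[...,0]<16)&(h[...,1]>170)&(h[...,2]>110)
    k,l,st,c=cv2.connectedComponentsWithStats(m.astype(np.uint8))
    for i in range(1,k):
        if st[i,4]>15:
            x,y,w,hh=st[i,:4];print(n,st[i],c[i].round(1),plane(f,*c[i],z).round(4),"bbox",plane(f,x-.5,y-.5,z).round(4),plane(f,x+w-.5,y+hh-.5,z).round(4))
f=grab_frame("top");cv2.imwrite("pics/t9.png",cv2.resize(f["image"][200:260,350:410],None,fx=8,fy=8,interpolation=cv2.INTER_CUBIC))
E
```

```text
top [376 225  11  16 156] [381.4 232.5] [ 0.5051 -0.2428  0.054 ] bbox [ 0.5227 -0.2296  0.054 ] [ 0.4875 -0.254   0.054 ]
```

View pics/t9.png

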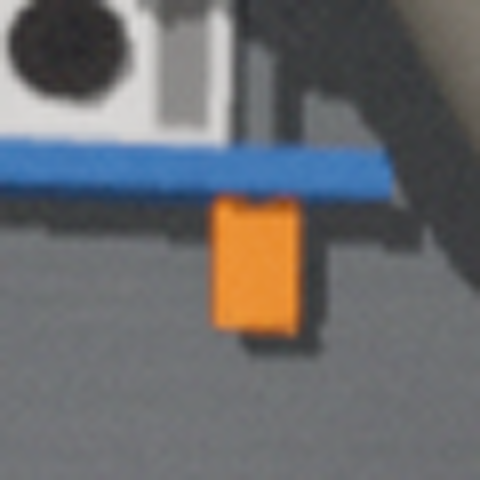

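```bash
python3 -c "
from h import *
togo([.508,-.2425,.30],88.95)"
python3 -m jog '[[[-5,0,-4],0,1],[[-9,0,-8],0,1],[[-13.0,0,-11.1],0,1],[[-13.0,1,-11.1],0,1],[[-13.0,3,-11.1],0,1],[[-13.0,4.5,-11.1],0,1],[[-13.0,4.5,-11.1],0,1]]' 40
python3 - <<'E'
from h import *
togo([.508,-.2425,.23],88.95)
f=grab_frame("wrist");cv2.imwrite("pics/w10.png",f["image"])
f=grab_frame("scene");cv2.imwrite("pics/s10.png",cv2.resize(f["image"][180:320,60:260],None,fx=4,fy=4,interpolation=cv2.INTER_CUBIC))
E
```

```text
shift cm [-12.87   1.32 -11.12] twist 0.0006 jawyaw 88.99 tilt [-2.3e-03  5.0e-04 -1.0e+00] pos [ 0.6387 -0.1336  0.3129] F [0.9 0.2 0.5] w 0.0211 t 18.775
clock: 19.65
tcp_pos: [0.5074, -0.2408, 0.2675]
orientation: [-1.569, 0.014, -0.01]
contact_force: [-0.1, -0.4, 0.9]
grip_width: -0.0003
shift cm [ 0.08  3.75 -0.18] twist 0.003 jawyaw 89.12 tilt [-0.0025  0.0022 -1.    ] pos [ 0.5074 -0.2408  0.2675] F [-0.1 -0.4  0.9] w -0.0003 t 19.65
```

View pics/w10.png

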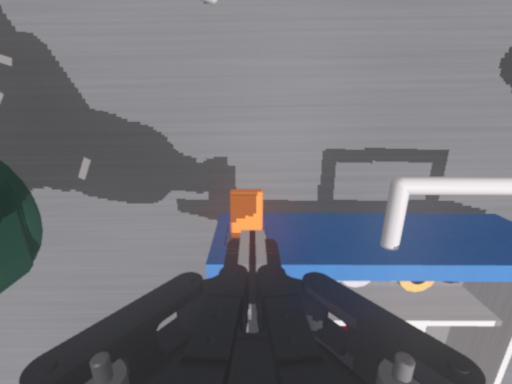

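View pics/s10.png

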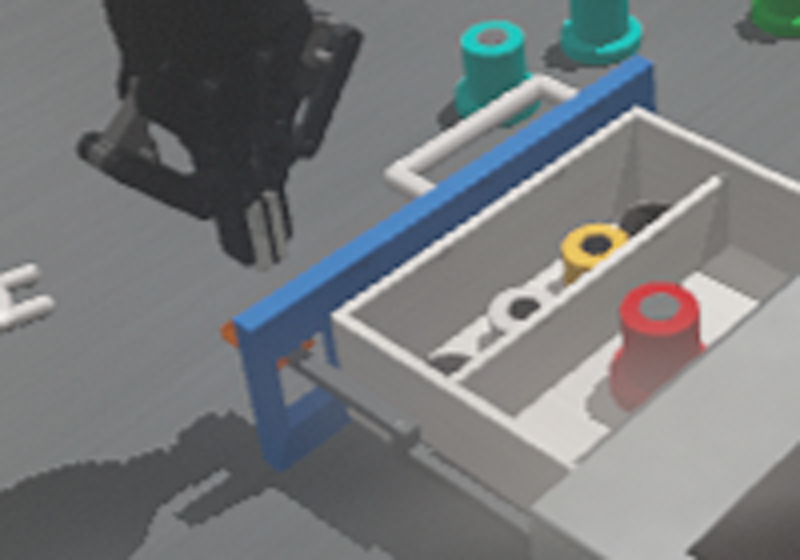

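```bash
python3 -m jog '[[[0,2,-0.2],0,1],[[0,3.6,-0.2],0,1],[[0,3.6,-0.2],0,1]]'
python3 -m jog '[[[0,0.2,0],0,1],[[0,0.4,0],0,1],[[0,0.6,0],0,1],[[0,0.6,0],0,1]]'
python3 -c "
from h import *
togo([.508,-.2425,.216],88.95)"
```

```text
clock: 20.12
tcp_pos: [0.5063, -0.2441, 0.2316]
orientation: [-1.569, 0.016, -0.012]
contact_force: [-0.3, -0.2, 0.9]
grip_width: -0.0002
clock: 20.62
tcp_pos: [0.5072, -0.2442, 0.2276]
orientation: [-1.571, 0.014, -0.014]
contact_force: [0.4, -0.2, 0.5]
grip_width: -0.0001
shift cm [0.07 1.16 0.17] twist 0.0005 jawyaw 88.98 tilt [ 4.e-04 -3.e-04 -1.e+00] pos [ 0.5072 -0.2442  0.2276] F [ 0.4 -0.2  0.5] w -0.0001 t 20.625
```

```bash
python3 -m jog '[[[0,0.2,0],0,1],[[0,0.4,0],0,1],[[0,0.6,0],0,1],[[0,0.6,0],0,1]]'
python3 -m jog '[[[0,0.2,0],0,1],[[0,0.4,0],0,1],[[0,0.5,0],0,1],[[0,0.5,0],0,1]]'
python3 - <<'E'
from h import *
togo([.508,-.2425,.216],88.95)
f=grab_frame("scene");cv2.imwrite("pics/s11.png",cv2.resize(f["image"][180:320,60:260],None,fx=4,fy=4,interpolation=cv2.INTER_CUBIC))
E
```

```text
clock: 21.12
tcp_pos: [0.5065, -0.2441, 0.2222]
orientation: [-1.572, 0.016, -0.012]
contact_force: [-7.5, 1.1, 11.8]
grip_width: 0.0002
clock: 21.62
tcp_pos: [0.507, -0.2442, 0.2168]
orientation: [-1.571, 0.015, -0.014]
contact_force: [-2.1, 0.6, 6.8]
grip_width: -0.0
shift cm [0.1  0.08 0.17] twist 0.0003 jawyaw 88.97 tilt [-6.e-04 -6.e-04 -1.e+00] pos [ 0.507  -0.2442  0.2168] F [-2.1  0.6  6.8] w -0.0 t 21.625
```

View pics/s11.png

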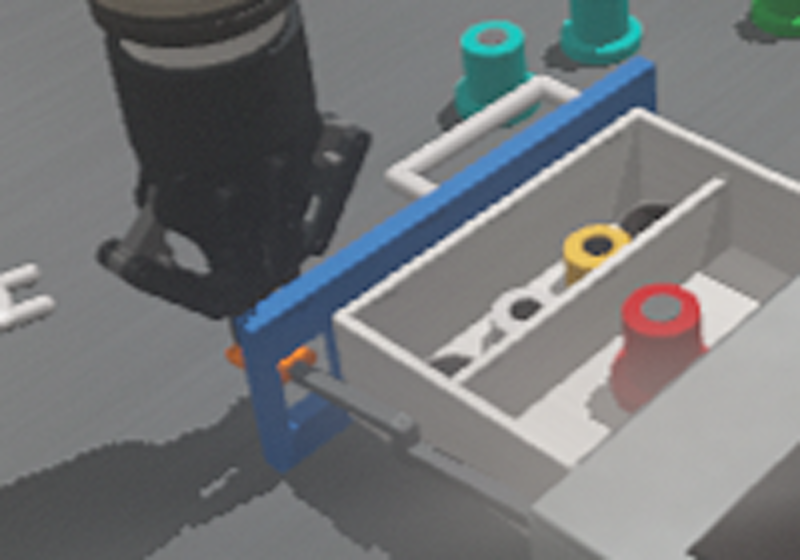

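```bash
python3 -m jog '[[[0.3,0.1,0],0,1],[[0.6,0.1,0],0,1],[[0.9,0.1,0],0,1],[[1.2,0.1,0],0,1]]'
python3 -m jog '[[[0.2,0,0],0,1],[[0.4,0,0],0,1],[[0.6,0,0],0,1],[[0.8,0,0],0,1],[[1,0,0],0,1]]'
python3 - <<'E'
from h import *
togo([.508,-.2425,.216],88.95)
f=grab_frame("scene");cv2.imwrite("pics/s12.png",cv2.resize(f["image"][180:320,60:260],None,fx=4,fy=4,interpolation=cv2.INTER_CUBIC))
E
```

```text
clock: 22.18
tcp_pos: [0.5191, -0.2444, 0.2159]
orientation: [-1.571, 0.015, -0.014]
contact_force: [-2.9, -0.5, 6.3]
grip_width: -0.0
clock: 22.8
tcp_pos: [0.5291, -0.2446, 0.216]
orientation: [-1.571, 0.014, -0.014]
contact_force: [-3.0, -0.8, 6.7]
grip_width: -0.0001
shift cm [-2.11 -0.    0.18] twist 0.0003 jawyaw 88.97 tilt [-4.e-04 -7.e-04 -1.e+00] pos [ 0.5291 -0.2446  0.216 ] F [-3.  -0.8  6.7] w -0.0001 t 22.8
```

View pics/s12.png

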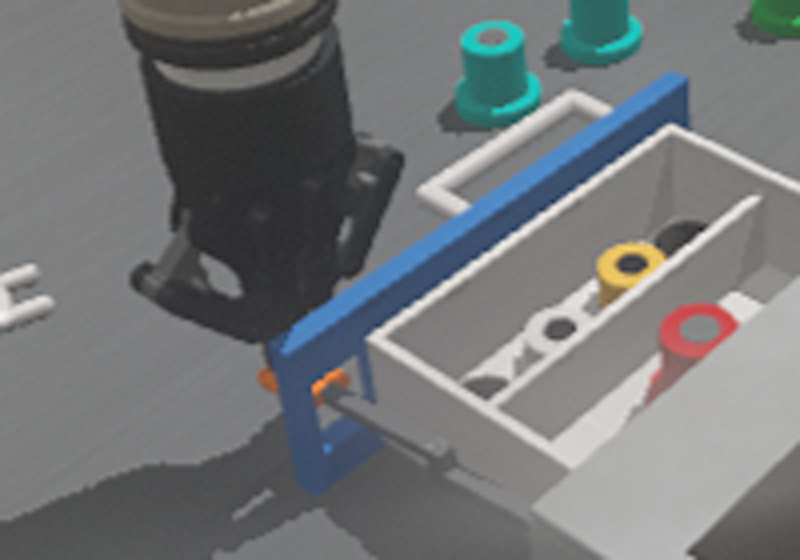

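```bash
python3 -m jog '[[[0,-1,0],0,1],[[0,-2.4,0],0,1],[[0.2,-2.4,0],0,1],[[0.6,-2.4,0],0,1],[[1.2,-2.4,0],0,1],[[1.9,-2.4,0],0,1],[[2.6,-2.4,0],0,1],[[3.3,-2.4,0],0,1],[[4,-2.4,0],0,1],[[4.7,-2.4,0],0,1]]'
python3 - <<'E'
from h import *
togo([.665,-.2455,.240],88.95)
f=grab_frame("scene");cv2.imwrite("pics/s13.png",cv2.resize(f["image"][180:380,60:260],None,fx=3,fy=3,interpolation=cv2.INTER_CUBIC))
E
```

```text
clock: 24.1
tcp_pos: [0.5762, -0.2456, 0.2389]
orientation: [-1.571, 0.015, -0.013]
contact_force: [-4.4, -0.9, -2.5]
grip_width: 0.0001
shift cm [ 8.87 -0.12  0.17] twist 0.0003 jawyaw 88.96 tilt [-1.1e-03  1.0e-04 -1.0e+00] pos [ 0.5762 -0.2456  0.2389] F [-4.4 -0.9 -2.5] w 0.0001 t 24.1
```

View pics/s13.png

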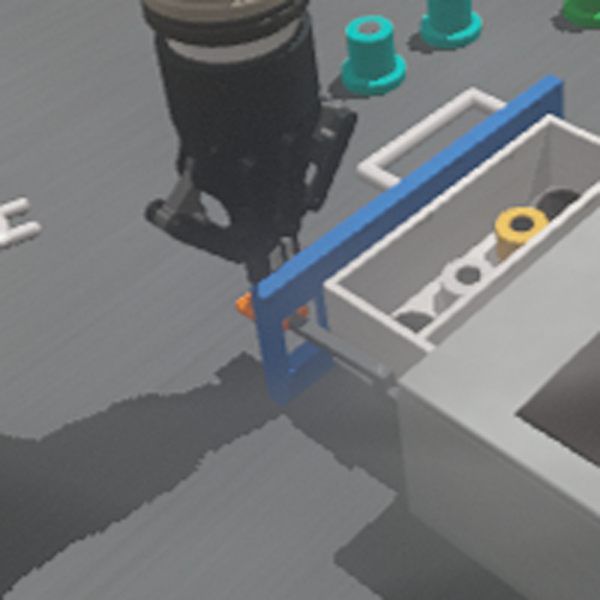

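Pushing well against the front. Continue, slowing at the end.

```bash
python3 -m jog '[[[0.3,0,0],0,1],[[0.8,0,0],0,1],[[1.5,0,0],0,1],[[2.3,0,0],0,1],[[3.1,0,0],0,1],[[3.9,0,0],0,1],[[4.7,0,0],0,1],[[5.5,0,0],0,1],[[6.1,0,0],0,1],[[6.5,0,0],0,1]]'
python3 -m jog '[[[0.3,0,0],0,1],[[0.7,0,0],0,1],[[1.1,0,0],0,1],[[1.5,0,0],0,1],[[1.8,0,0],0,1],[[2.1,0,0],0,1],[[2.3,0,0],0,1]]'
```

```text
clock: 25.4
tcp_pos: [0.6416, -0.2465, 0.2395]
orientation: [-1.571, 0.014, -0.014]
contact_force: [-3.6, -0.0, -2.1]
grip_width: 0.0001
clock: 26.28
tcp_pos: [0.6643, -0.247, 0.2395]
orientation: [-1.571, 0.014, -0.014]
contact_force: [-4.5, 0.6, -1.4]
grip_width: -0.0003
```

```bash
python3 -c "
from h import *
togo([.675,-.2455,.240],88.95)"
```

```text
shift cm [ 1.07 -0.05  0.17] twist 0.0004 jawyaw 88.97 tilt [ 2.e-04 -1.e-04 -1.e+00] pos [ 0.6643 -0.247   0.2395] F [-4.5  0.6 -1.4] w -0.0003 t 26.275
```

```bash
python3 -m jog '[[[0.2,0,0],0,1],[[0.4,0,0],0,1],[[0.6,0,0],0,1]]'
python3 -m jog '[[[0.2,0,0],0,1],[[0.4,0,0],0,1]]'
python3 -m jog '[[[0.2,0,0],0,1],[[0.4,0,0],0,1]]'
```

```text
clock: 26.65
tcp_pos: [0.6702, -0.2471, 0.2395]
orientation: [-1.571, 0.014, -0.014]
contact_force: [-3.7, 0.2, -0.7]
grip_width: 0.0001
clock: 26.9
tcp_pos: [0.6743, -0.2472, 0.2395]
orientation: [-1.571, 0.014, -0.014]
contact_force: [-4.1, -0.0, -1.5]
grip_width: -0.0001
clock: 27.15
tcp_pos: [0.6774, -0.2472, 0.2394]
orientation: [-1.571, 0.017, -0.012]
contact_force: [-13.4, -0.5, 7.5]
grip_width: -0.0001
```

```bash
python3 -m jog '[[[0.2,0,0],0,1],[[0.2,0,0],0,1],[[0.2,0,0],0,1]]'
python3 -m jog '[[[-0.5,0,0],0,1],[[-1.5,0,0],0,1],[[-3,-1,0],0,1],[[-6,-4,0],0,1],[[-11,-8,0],0,1],[[-16,-12,0],0,1],[[-20,-14,0],0,1],[[-20,-14,0],0,1],[[-20,-14,0],0,1]]'
python3 - <<'E'
from h import *
togo([.675,-.2455,.240],88.95)
f=grab_frame("scene");cv2.imwrite("pics/s14.png",f["image"])
f=grab_frame("top");im=f["image"];cv2.imwrite("pics/t14.png",im)
hsv=cv2.cvtColor(im,cv2.COLOR_BGR2HSV)
m=(hsv[...,0]>105)&(hsv[...,0]<125)&(hsv[...,1]>120)
for x in (290,345,375,395): print(x,np.nonzero(m[135:165,x])[0]+135)
E
```

```text
clock: 27.52
tcp_pos: [0.6781, -0.2472, 0.2394]
orientation: [-1.571, 0.02, -0.008]
contact_force: [-15.5, 1.3, 8.7]
grip_width: 0.0
clock: 28.65
tcp_pos: [0.4801, -0.2437, 0.38]
orientation: [-1.572, 0.013, -0.015]
contact_force: [-0.2, 0.0, -1.2]
grip_width: -0.0002
shift cm [19.47 14.02  0.2 ] twist 0.0 jawyaw 88.95 tilt [ 0.0014 -0.0012 -1.    ] pos [ 0.4801 -0.2437  0.38  ] F [-0.2  0.  -1.2] w -0.0002 t 28.65
290 [140 143 144 145 146 147 148 149 150 151 152]
345 [143 144 145 147 148 149 150 151 152 153 154 155]
375 [144 145 147 148 149 150 151 152 153 154 155]
395 [145 146 147 148 149 150 151]
```

View pics/t14.png

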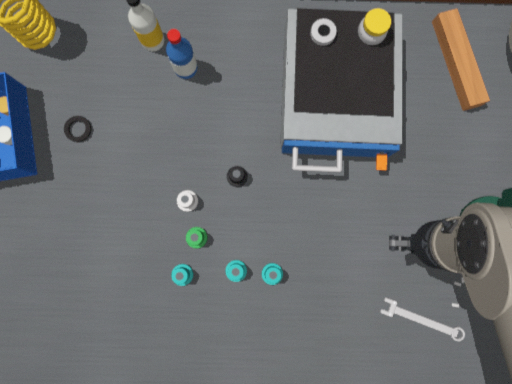

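View pics/s14.png

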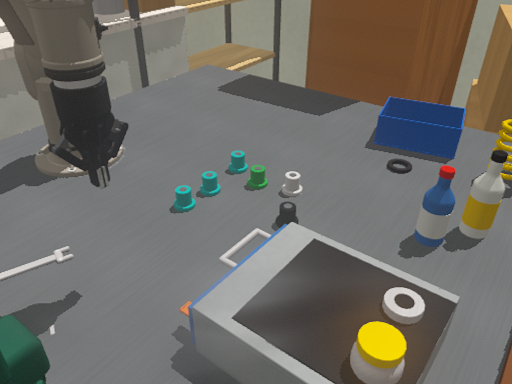

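```bash
python3 - <<'E'
from h import *
a=cv2.imread("pics/top0.png");b=grab_frame("top")["image"]
def edge(im):
    g=im.astype(float).min(2);yc=[]
    for x in range(300,337):
        c=g[160:176,x]-g[176:178,x].mean();c=np.clip(c,0,None);c[c<c.max()*.4]=0;yc.append((c*np.arange(160,176)).sum()/c.sum())
    h=cv2.cvtColor(im,cv2.COLOR_BGR2HSV);m=(h[...,0]>=8)&(h[...,0]<16)&(h[...,1]>150)&(h[...,2]>120);m[:120]=0;m[200:]=0
    y,x=np.nonzero(m);return np.mean(yc),y.mean(),y.min(),y.max()
print(edge(a),edge(b))
for u,v in((237,176),(187,201)):
    print(np.abs(a[v-14:v+14,u-14:u+14].astype(int)-b[v-14:v+14,u-14:u+14]).mean())
E
```

```text
(np.float64(167.9780250317958), np.float64(161.70186335403727), np.int64(154), np.int64(170)) (np.float64(168.00007615750374), np.float64(161.58709677419355), np.int64(154), np.int64(170))
2.2865646258503403
1.5556972789115646
```

Handle and tab are back in their starting places to within 0.1 px, and the black and silver bushes haven't moved. Handing in.

```bash
python3 -c "
from bench import hand_in
print(hand_in())"
```

```text
the job is handed in; nothing more can be done
None
```

The red bush is in the long compartment and the drawer is shut again. I handed the job in at about 29 s of the 64 s allowed.

- **Drawer out:** I pulled it slowly by the handle and met the stop at about 170 mm, with about 21 N of pull there. I then pushed it back with 16 N. It gave only a few millimetres of play, so it was latched.
- **Bush:** I set it down near the middle of the long compartment. It touched down at the expected floor height. The wrist and scene views showed it upright after release.
- **Drawer home:** I pressed the tab down about 11 mm and pushed the first 20 mm or so with it held. I then lifted the fingers off the tab and pushed the front home against its stop, with about 15 N at the end.
- **Last checks:** With the arm withdrawn, the top view put the handle and tab within about 0.1 px of where they started, so the drawer is fully home. The black and silver bushes had not moved, and the gripper was touching nothing. The bush could not be seen once the drawer was shut; my last view of it was early in the push, still upright. No check failed or disagreed.

The highest single force reading was about 36 N at the wrist while testing the latch, mostly vertical load at the handle grip. I read force only at the end of each move, so brief peaks in between would not show.

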